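# Plug the wide tongue key into the laser guard's interlock switch

### The job

Close the interlock of the microscope's laser guard: take the wide flat-tongue key, the one with the long bar-shaped grip, straight up out of the key stand and push its tongue straight down into the slot of the interlock switch until it is fully home, flange flat on the switch, before you let go of it. Leave the small key and the round pin key in the stand.

Things in the scene. Friction and masses are not known exactly. Their poses are not given: they have to be found in the camera images.
- wide_key_grip (a point): Centre of the black bar grip (24 x 46 mm, 56 mm tall) of the wide key, loose, 0.18 kg, the one to use. Underside of its steel flange (44 x 68 x 8 mm) is 36 mm below; a flat tongue, 6 mm thick (x), 30 mm wide (y), hangs 40 mm below that, tip 24 mm wide. x: the thin way, squeeze across it; y: along grip and tongue width; z up. Same after a half turn. Starts in any place of the stand, flange on its top.
- switch_slot (a point): Centre of the slot mouth in the top face of the grey interlock switch, a fixed box 72 x 94 mm, 62 mm tall, on a steel foot. Slot, black inside: 15 mm (x) by 42 mm (y), 48 mm deep, straight down, no spring or latch, mouth widened by a 4 mm chamfer. x: across the slot; y: along it; z up. Key home, either way round: flange on this face, grip centre 36 mm above this point.
- small_key_grip (a point): Centre of the grip of the small key, to be left alone: black square grip 22 x 22 mm, 36 mm tall, on a steel flange 40 x 50 x 8 mm, with a tongue 6 x 13 mm, 40 mm long. Flange underside 26 mm below this point. z up. The keys stand 92 mm apart in a row along their y, in 18 x 40 mm openings of a fixed aluminium stand, 80 x 290 mm, top 60 mm above the bench.
- pin_key_grip (a point): Centre of the grip of the pin key, to be left alone: black round knob 34 mm in diameter, 48 mm tall, on a round steel flange 52 mm in diameter, 8 mm thick, with a round pin 12 mm in diameter, 40 mm long. Flange underside 32 mm below this point. z up.
Not all that is in view belongs to the job. What is shaped like the part that bears wide_key_grip but orange is not meant.

How it is judged:
On the way, in this order (a step that is already met when the one before it is completed fails the run):
1. the wide key is lifted clear of the stand, in the fingers (contact force between the fingers and wide_key above 0.3 N and distance of wide_key_grip from where it was at the start of the episode above 0.045 m and height (world z) of wide_key_grip above 0.135 m), for 0.1 s.
2. its tongue is pushed to within 15 mm of home in the slot while still held (contact force between the fingers and wide_key above 0.3 N and z of wide_key_grip in the frame of switch_slot below 0.051 m and horizontal distance between wide_key_grip and switch_slot below 0.015 m), for 0.1 s.
At the end, for the whole second after the job is handed in: The wide key's tongue is in the switch slot with the flange on the switch: grip centre 30 to 42 mm above the slot mouth, within 15 mm of it sideways, lined up with the slot within 0.36 rad, upright within 0.12 rad, at rest; the small key and the pin key are within 30 mm of where they stood (z of wide_key_grip in the frame of switch_slot between 0.03 and 0.042 m and horizontal distance between wide_key_grip and switch_slot below 0.015 m and angle between the x axis of wide_key_grip and the x axis of switch_slot, either way round below 0.36 rad and angle between wide_key_grip's own z axis and vertical below 0.12 rad and distance of each of small_key_grip, pin_key_grip from where it was at the start of the episode below 0.03 m and linear speed of wide_key below 0.02 m/s); the robot touches nothing.
It fails at once if the small key or the pin key is moved more than 30 mm (not (distance of each of small_key_grip, pin_key_grip from where it was at the start of the episode below 0.03 m)).
It also fails if it takes over 40 s, if anything falls off the work surface, if the arm or the gripper's body presses on something with over 40 N, if the wrist force passes 120 N, or if a joint passes its speed limit or range.

### The arm

A 7-joint arm with a two-finger parallel gripper is mounted at the origin on the work surface. World frame = base frame: x ahead of the robot, y to its left, z up, the work surface at z = 0. Lengths are in m, angles in rad, forces in N, time in s.
With the tool pointing down it reaches from about 0.425 to 0.825 m from the base axis. Payload 3.6 kg.
Tool frame: the origin (TCP) lies where the fingers leave the gripper's body, on its centre line; the fingertips stand 73 mm ahead of it and the grasp point (between the pads) lies 54 mm ahead of it; x points along the fingers, y is the direction in which the jaws open and shut, and the axes are right-handed (so a half turn about x gives the same grasp; the last joint's range is limited). The gripper opens to 85 mm and grips with 20 to 120 N. Pads are 22 mm wide; open, the fingers measure 114 mm over their backs; the gripper's body (76 mm by 85 mm) begins 54 mm behind the grasp point. The pads swing forward as they close: fully open they stand 13 mm farther back than shut.
Start: joints at [-1.347, 0.615, -0.013, 1.423, 0.008, 1.103, -0.04], TCP at [0.161, 0.63, 0.304] pointing down, gripper open.
Joint ranges: [-3.12, 3.12], [-0.3, 2.06], [-1.34, 1.32], [0.26, 2.42], [-1.36, 4.5], [0.01, 1.98], [-2.84, 2.84]. Speed limits (rad/s): [2.79, 2.79, 3.14, 3.14, 3.14, 3.14, 3.14].

### API

Orientations are given as a unit quaternion [x, y, z, w].
In Python, from station import arm, snapshot, camera_info, ticket gives the robot as it stands. Calls block until the motion is done:
- arm.movep(position, orientation): joint-space move of the TCP to a pose.
- arm.line_to(position, velocity=0.15, ori=None): straight line of the TCP; ori=None keeps the orientation; velocity is the mean speed in m/s.
- arm.move_j(angles): joint-space move.
- arm.move_gripper(opening, effort=None): opening from 0.0 (shut) to 1.0 (fully open); effort is the grip in N (None keeps the last); returns when the fingers have stopped.
- arm.pause(seconds).
- arm.ik(position, orientation): joint angles nearest the present ones, or None.
- snapshot(name): name is "side" or "top"; returns the picture (400x640x3 uint8, blue, green, red); there is no depth.
- camera_info(name): a dict with "fx", "fy", "cx", "cy" (pixels), "dist_coeffs" ([k1, k2, p1, p2, k3] as OpenCV has them; the pictures are not rectified), "R" (3x3) and "t" (3): a world point X has camera coordinates R X + t. Camera axes: x right, y down, z forward; pixel columns grow to the right and rows downward; lengths in m; the calibration is good to about 2 mm. A picture is of the moment at which its call begins. camera_info takes no time and is no camera call.
A pose or a line that the arm cannot do raises arm.MotionError and nothing moves.
- ticket.finish_job(): hands the job in, once; it reports no verdict.
Readings, each from a call of its own:
- arm.read_time(): time.
- arm.read_joint_positions(): joint angles.
- arm.read_dq(): joint speeds.
- arm.read_effort(): joint torques, N m.
- arm.read_tool_pos(): TCP position.
- arm.read_eef_rot(): TCP orientation.
- arm.read_ft_force(): force on the tool from outside, world axes, zero at the start.
- arm.read_wrist_torque(): the same for the moment, N m.
- arm.read_opening(): opening from 0.0 (shut) to 1.0 (fully open).
Only numpy, scipy, OpenCV 4.12 (cv2) and the standard library are available. Lean on these libraries where they do the work, as an engineer would, in place of code of your own. Each camera call takes 0.05 s, during which the arm holds its last target.

## Working session

There is one attempt and no reset: what is moved stays moved. The work goes in short steps, each a Python script; the robot and the scene stay as the last script left them, time stands still between calls to the robot, and variables do not carry over. Pictures are saved under pics/ and viewed, and the job is handed in when it is done.

```bash
ls; mkdir -p pics
python3 - <<'E'
from station import arm, snapshot, camera_info
import cv2, numpy as np
for n in("side","top"):
    im=snapshot(n); cv2.imwrite(f"pics/{n}0.png",im); c=camera_info(n)
    print(n,{k:np.round(v,3).tolist() for k,v in c.items()}, "pos",np.round(-np.array(c["R"]).T@np.array(c["t"]),3))
print(arm.read_time(),arm.read_eef_rot(),arm.read_tool_pos(), arm.read_ft_force())
E
```

```text
pics
side {'fx': 361.871, 'fy': 361.871, 'cx': 315.337, 'cy': 202.287, 'dist_coeffs': [-0.001, 0.0, 0.0, 0.0, 0.0], 'R': [[0.91, -0.415, 0.017], [-0.28, -0.643, -0.713], [0.306, 0.644, -0.701]], 't': [-0.586, 0.223, 0.622]} pos [ 0.405 -0.5    0.605]
top {'fx': 387.158, 'fy': 387.158, 'cx': 326.042, 'cy': 201.548, 'dist_coeffs': [0.02, 0.0, 0.0, 0.0, 0.0], 'R': [[0.201, -0.98, 0.003], [-0.959, -0.198, -0.205], [0.201, 0.038, -0.979]], 't': [-0.119, 0.611, 0.846]} pos [ 0.44  -0.028  0.954]
0.1 [ 0.08721749  0.70170935 -0.08890244  0.70149373] [0.16052726 0.6293118  0.30282768] [-0.48370129  0.44317582 -0.0197528 ]
```

View pics/side0.png

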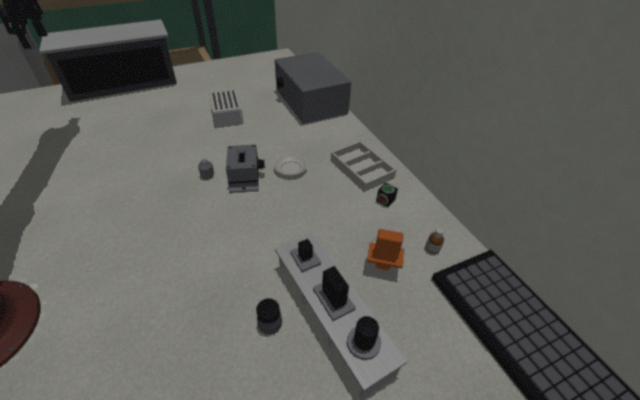

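View pics/top0.png

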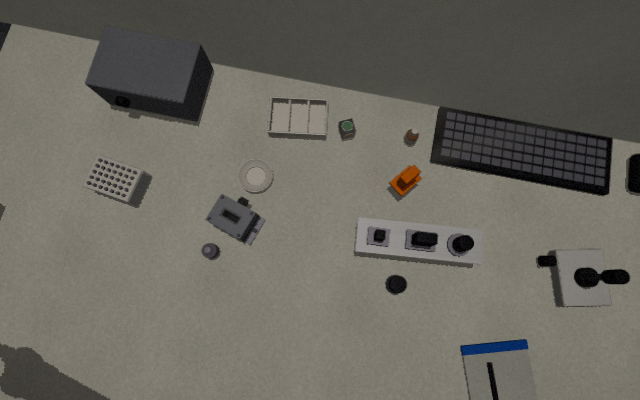

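Side view: small key at (305,252), wide key at (336,290), round pin key at (366,335), all in the stand. The loose orange lookalike is at (388,248), a loose black knob at (268,315), and the switch at (242,165). Top view: small (379,236), wide (424,240), pin (461,243), orange (406,180), black cap (397,285), switch (233,218). I choose the middle key and will check it in a crop.

Run:
```python
import cv2, numpy as np
s=cv2.imread("pics/side0.png");t=cv2.imread("pics/top0.png")
g=lambda i:np.clip(255*(i/255.)**.6,0,255).astype(np.uint8)
def c(i,x,y,w,h,k): return cv2.resize(g(i[y:y+h,x:x+w]),None,fx=k,fy=k,interpolation=cv2.INTER_NEAREST)
a=np.hstack([c(s,270,225,140,100,2.857) , c(s,210,130,100,71,4)[:285]]) if 0 else None
A=cv2.resize(c(s,270,230,135,100,1),(400,296),interpolation=0); B=cv2.resize(c(s,205,130,80,60,1),(400,296),interpolation=0)
C=cv2.resize(c(t,350,205,135,100,1),(400,296),interpolation=0); D=cv2.resize(c(t,195,185,80,60,1),(400,296),interpolation=0)
cv2.imwrite("pics/crop0.png",np.vstack([np.hstack([A,B]),np.hstack([C,D])]))
```

```text
(no output)
```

View pics/crop0.png

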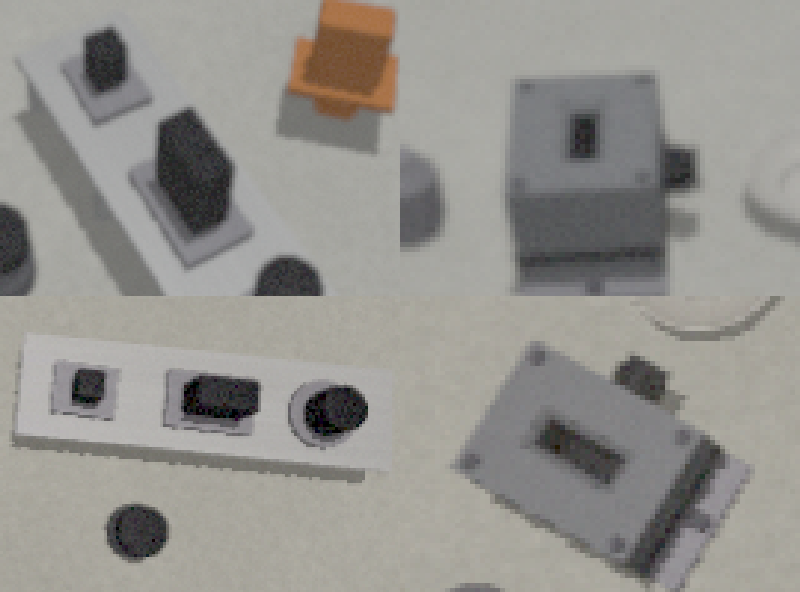

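```bash
cat > h.py <<'E'
from station import arm, snapshot, camera_info, ticket
import cv2, numpy as np
from scipy.spatial.transform import Rotation as Rot
def ray(n,px):
    c=camera_info(n);K=np.array([[c["fx"],0,c["cx"]],[0,c["fy"],c["cy"]],[0,0,1.]])
    u=cv2.undistortPoints(np.array(px,float).reshape(-1,1,2),K,np.array(c["dist_coeffs"],float))[:,0]
    R=np.array(c["R"]);t=np.array(c["t"])
    return -R.T@t, np.c_[u,np.ones(len(u))]@R
def onz(n,px,z):
    o,d=ray(n,px); return o+d*((z-o[2])/d[:,2:3])
def tri(ps,pt):
    o1,d1=ray("side",ps);o2,d2=ray("top",pt);out=[]
    for a,b in zip(d1,d2):
        s=np.linalg.lstsq(np.c_[a,-b],o2-o1,rcond=None)[0]
        p,q=o1+a*s[0],o2+b*s[1]; out.append(np.r_[(p+q)/2,np.linalg.norm(p-q)])
    return np.array(out)
def proj(n,P):
    c=camera_info(n);K=np.array([[c["fx"],0,c["cx"]],[0,c["fy"],c["cy"]],[0,0,1.]])
    return cv2.projectPoints(np.array(P,float).reshape(-1,3),cv2.Rodrigues(np.array(c["R"]))[0],np.array(c["t"],float),K,np.array(c["dist_coeffs"],float))[0][:,0]
E
python3 - <<'E'
from h import *
np.set_printoptions(precision=4,suppress=True)
A=onz("side",[(314.2,289.5),(333.5,319.9),(354.7,308.7)],.068);B=onz("top",[(406.7,229.7),(405.7,248.2),(434.7,252)],.068)
for X in(A,B): print(X,"ctr",(X[0]+X[2])/2,np.linalg.norm(X[1]-X[0]),np.linalg.norm(X[2]-X[1]))
print("yaw of long edges",np.arctan2(*(A[1]-A[0])[1::-1]),np.arctan2(*(B[2]-B[1])[1::-1]))
s=cv2.imread("pics/side0.png");t=cv2.imread("pics/top0.png")
C={}
for n,im,(x,y,w,h) in(("side",s,(225,145,28,25)),("top",t,(215,200,34,32))):
    g=im.mean(2)[y:y+h,x:x+w]
    for th in (70,):
      g8=g.astype(np.uint8)
      th,m=cv2.threshold(g8,0,255,cv2.THRESH_OTSU)
      N,l,st,ce=cv2.connectedComponentsWithStats(m^255)
      print(n,th,st.tolist(),(ce+[x,y]).round(2).tolist())
E
python3 - <<'E'
import cv2,numpy as np
s=cv2.imread("pics/side0.png");t=cv2.imread("pics/top0.png")
print(s[146:168,232:252].mean(2).astype(int));print(t[205:228,218:246].mean(2).astype(int))
E
```

```text
[[ 0.5503 -0.199   0.068 ]
 [ 0.5555 -0.262   0.068 ]
 [ 0.596  -0.2585  0.068 ]] ctr [ 0.5732 -0.2288  0.068 ] 0.06316408275352386 0.04057096932952628
[[ 0.5945 -0.1893  0.068 ]
 [ 0.5521 -0.1938  0.068 ]
 [ 0.5569 -0.2596  0.068 ]] ctr [ 0.5757 -0.2244  0.068 ] 0.04262631081761599 0.06602812675554318
yaw of long edges -1.4881980982848093 -1.497511781870601
side 60.0 [[0, 0, 28, 25, 581], [5, 2, 1, 1, 1], [13, 7, 8, 11, 73], [2, 21, 26, 4, 43], [27, 20, 1, 2, 2]] [[238.02, 156.13], [230.0, 147.0], [241.16, 157.07], [240.07, 168.51], [252.0, 165.5]]
top 56.0 [[0, 0, 34, 32, 882], [23, 0, 10, 7, 52], [6, 9, 19, 15, 132], [29, 25, 5, 7, 19], [1, 26, 1, 1, 1], [8, 30, 1, 1, 1], [10, 31, 1, 1, 1]] [[230.69, 215.89], [243.21, 202.29], [230.31, 215.83], [246.79, 229.0], [216.0, 226.0], [223.0, 230.0], [225.0, 231.0]]
[[85 85 86 85 84 83 84 83 83 82 81 80 80 80 80 78 79 79 80 74]
 [77 78 77 78 77 77 80 81 80 78 79 80 79 78 78 78 81 80 77 76]
 [76 78 76 79 78 78 79 79 78 78 80 80 80 79 77 79 79 77 79 80]
 [79 77 80 79 76 75 77 76 77 79 77 76 76 73 77 78 78 79 79 78]
 [78 79 80 77 75 73 69 74
[... 2457 characters left out ...]
2 84 84 84 85 82 75 74 62 62 50 26 24 25 29 28 31 50 61 77 86
  84 83 82 86]
 [80 82 81 82 82 83 84 84 84 84 80 78 69 65 58 43 28 35 24 39 59 78 83 80
  83 82 85 84]
 [84 83 80 84 86 80 83 84 83 84 80 86 81 75 68 61 54 39 24 54 74 82 80 86
  85 82 85 87]
 [83 83 85 82 80 86 82 84 85 85 85 83 85 80 79 66 55 60 59 68 80 82 85 84
  84 85 85 88]
 [81 83 84 82 83 82 82 85 81 87 82 82 82 84 83 81 77 76 70 71 82 86 85 83
  83 87 85 85]
 [84 83 82 83 84 84 85 84 85 85 83 80 88 88 83 84 84 82 83 85 84 84 83 82
  82 84 80 84]
 [78 82 83 82 85 84 83 81 83 82 81 85 86 83 83 84 83 85 85 86 80 82 85 84
  84 84 85 84]
 [57 75 84 80 87 81 84 82 84 83 84 86 83 86 83 85 86 86 84 86 79 86 80 79
  83 85 85 86]]
```

Run:
```python
from h import *
np.set_printoptions(precision=4,suppress=True)
s=cv2.imread("pics/side0.png");t=cv2.imread("pics/top0.png")
def comp(im,th,box):
    x,y,w,h=box
    m=(cv2.GaussianBlur(im,(3,3),0.6).mean(2)[y:y+h,x:x+w]<th).astype(np.uint8)
    N,l,st,ce=cv2.connectedComponentsWithStats(m); i=1+np.argmax(st[1:,4])
    ys,xs=np.nonzero(l==i); P=np.c_[xs+x,ys+y].astype(np.float32)
    return ce[i]+[x,y],st[i,4],P,cv2.boxPoints(cv2.minAreaRect(P))
for th in(45,72):
    a=comp(s,th,(232,147,20,20)); b=comp(t,th,(216,206,26,22))
    print(th,a[0],a[1],b[0],b[1],"tri",tri([a[0]],[b[0]]))
for th in (45,72):
  for n,im,bx in(("side",s,(232,147,20,20)),("top",t,(216,206,26,22))):
    c,_,P,_=comp(im,th,bx)
    for z in(.062,.07):
        W=onz(n,P,z)[:,:2]; 
        r=cv2.minAreaRect(W.astype(np.float32)*1000); 
        print(th,n,z,"mean",W.mean(0),"rect",np.round(r,3) if 0 else r)
# box screws in crops (scale 5 / 4.933)
sp=[(205+x/5,130+y/4.933) for x,y in((525,87),(645,80),(521,186),(643,178))]
sp=[(205+(x-400)/5,130+y/4.933) for x,y in((525,87),(645,80),(521,186),(643,178))]
tp=[(195+(x-400)/5,185+(y-296)/4.933) for x,y in((683,436),(618,546),(537,352),(466,462))]
print(sp,tp)
for q in([0,1,2,3],[1,3,0,2],[2,0,3,1],[3,2,1,0]): print(q,tri(sp,[tp[i] for i in q]))
```

```text
45 [241.451  157.0784] 51 [230.3839 215.8482] 112 tri [[0.5445 0.2191 0.0572 0.0017]]
72 [241.0603 156.5431] 116 [229.9505 215.6188] 202 tri [[0.5443 0.2199 0.0585 0.0024]]
45 side 0.062 mean [0.5425 0.2129] rect ((542.6285400390625, 213.28765869140625), (32.94050979614258, 12.159533500671387), 73.46967315673828)
45 side 0.07 mean [0.5404 0.2024] rect ((540.6026611328125, 202.7755126953125), (32.45524597167969, 11.98043441772461), 73.46949768066406)
45 top 0.062 mean [0.5448 0.2177] rect ((544.83056640625, 217.70657348632812), (40.52455139160156, 14.987918853759766), 72.87345886230469)
45 top 0.07 mean [0.5438 0.2155] rect ((543.8878173828125, 215.49835205078125), (40.161075592041016, 14.853498458862305), 72.87370300292969)
72 side 0.062 mean [0.5422 0.2154] rect ((543.5194091796875, 215.9741668701172), (53.60443115234375, 21.780372619628906), 74.23890686035156)
72 side 0.07 mean [0.5402 0.2049] rect ((541.4804077148438, 205.42247009277344), (52.8148078918457, 21.459514617919922), 74.23890686035156)
72 top 0.062 mean [0.5451 0.2188] rect ((545.6199951171875, 218.98841857910156), (49.
[... 326 characters left out ...]
029596594365), (238.6, 235.67909993918508), (222.4, 196.35211838637747), (208.2, 218.6509223596189)]
[0, 1, 2, 3] [[ 0.5298  0.1544  0.1397  0.0398]
 [ 0.5313  0.1653  0.1241  0.0659]
 [ 0.5554  0.2644  0.0043  0.0793]
 [ 0.5625  0.2946 -0.0377  0.05  ]]
[1, 3, 0, 2] [[ 0.5057  0.171   0.1269  0.0136]
 [ 0.5582  0.2637  0.0514  0.0596]
 [ 0.53    0.1677  0.0779  0.056 ]
 [ 0.5921  0.2755 -0.0254  0.0166]]
[2, 0, 3, 1] [[ 0.5535  0.2429  0.0784  0.0591]
 [ 0.5572  0.1555  0.1265  0.0111]
 [ 0.5288  0.2961 -0.0264  0.016 ]
 [ 0.5327  0.1836  0.0535  0.0582]]
[3, 2, 1, 0] [[0.5283 0.2679 0.0575 0.0004]
 [0.586  0.249  0.0582 0.0014]
 [0.5044 0.1881 0.0593 0.0012]
 [0.5603 0.1715 0.059  0.001 ]]
```

Both views agree on the switch (4 screws triangulate to about 1 mm, centre near (0.545, 0.218), yaw ≈72.8°) and on the key: about (0.5745, -0.2265), yaw ≈94.5°, with flange sizes close to 44 x 68. The triangulated top height is 0.0585 m against the given 0.062 m, which is within calibration error. Next I move to hover over the key.

```bash
cat >> h.py <<'E'
def down(deg):
    a=np.radians(deg);c,s=np.cos(a),np.sin(a)
    return Rot.from_matrix(np.array([[0,c,s],[0,s,-c],[-1,0,0]])).as_quat()
KEY=np.array([.5745,-.2265]); KA=4.5
SLOT=np.array([.5448,.2175]); SA=-17.2
E
python3 - <<'E'
from h import *
np.set_printoptions(precision=3,suppress=True)
# stand yaw check: long edges, top-view crop pixels, z=.06
e=[(350+x/2.963,205+(y-296)/2.96) for x,y in((22,334),(12,436))]
print(onz("top",e,.06), onz("top",[(358,219.5),(480,228.5)],.06))
for f in(0,180):
    for nm,P,z,a in(("k",KEY,.26,KA),("kd",KEY,.153,KA),("s",SLOT,.26,SA),("sd",SLOT,.15,SA)):
        print(f,nm,arm.ik([*P,z],down(a+f)))
j=arm.ik([*KEY,.26],down(KA)); j2=arm.ik([*KEY,.26],down(KA+180)); q=arm.read_joint_positions()
a=KA if abs(np.array(j)-q)[6]<abs(np.array(j2)-q)[6] else KA+180
arm.movep([*KEY,.26],down(a)); print(a,arm.read_joint_positions(),arm.read_tool_pos(),arm.read_time(),arm.read_opening())
im=np.hstack([snapshot("side")[180:400,220:480],snapshot("top")[140:360,320:580]]);cv2.imwrite("pics/hover.png",cv2.resize(im,(800,338)))
E
```

```text
[[ 0.6   -0.073  0.06 ]
 [ 0.52  -0.081  0.06 ]] [[ 0.597 -0.076  0.06 ]
 [ 0.633 -0.357  0.06 ]]
0 k [-0.105  0.724  0.799  1.595 -0.572  1.07   0.929]
0 kd [ 0.067  0.781  0.468  1.686 -0.466  0.787  0.831]
0 s [-0.694  0.594  0.448  1.681 -0.305  0.937 -0.43 ]
0 sd [-0.642  0.731  0.367  1.778 -0.38   0.703 -0.367]
180 k [-0.233  0.862  1.133  1.599 -0.82   1.223 -1.999]
180 kd [-0.228  1.032  1.131  1.696 -1.033  1.13  -1.842]
180 s [-0.197  0.582 -0.353  1.664  0.238  0.938  2.204]
180 sd [-0.188  0.73  -0.373  1.763  0.377  0.72   2.08 ]
4.5 [-0.106  0.724  0.798  1.595 -0.572  1.07   0.929] [ 0.575 -0.225  0.26 ] 3.425 0.9986229720707135
```

View pics/hover.png

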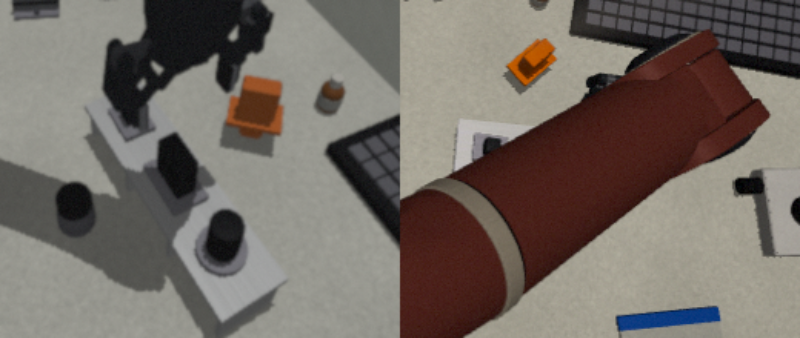

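Hover: the side view shows the jaws open above the middle key, and the tips are clear of the orange decoy. Going down slowly.

Run:
```python
from h import *
np.set_printoptions(precision=3,suppress=True)
arm.line_to([*KEY,.154],.12)
print(arm.read_tool_pos(),arm.read_ft_force(),arm.read_time())
im=snapshot("side")[200:380,230:450];cv2.imwrite("pics/low.png",cv2.resize(im,(733,600)))
```

```text
[ 0.575 -0.227  0.155] [0.244 0.13  0.172] 4.5583
```

View pics/low.png

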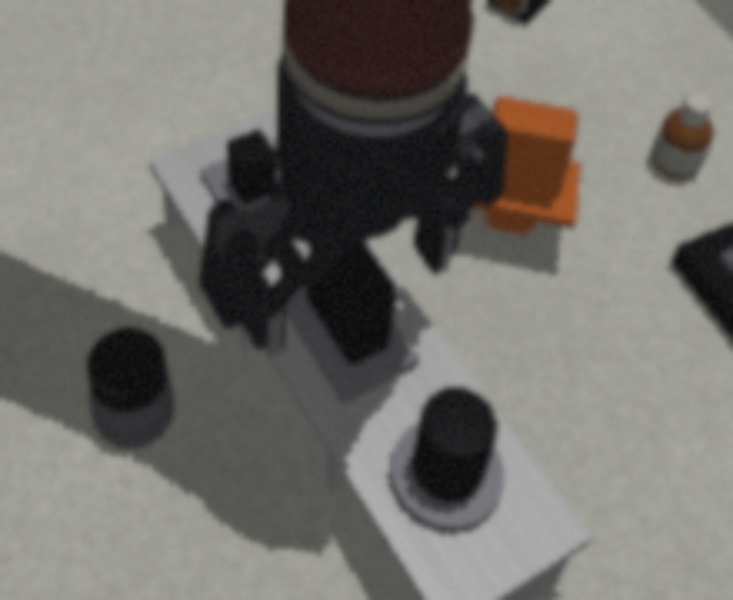

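The jaws straddle the middle key (about (355,300) in the crop), and the small and pin keys are untouched. Closing and lifting.

Run:
```python
from h import *
np.set_printoptions(precision=3,suppress=True)
arm.move_gripper(0.0,70); print(arm.read_opening(),arm.read_ft_force(),arm.read_tool_pos(),arm.read_time())
arm.line_to([*KEY,.29],.1); arm.pause(.3)
print(arm.read_opening(),arm.read_tool_pos(),arm.read_ft_force(),arm.read_joint_positions(),arm.read_time())
cv2.imwrite("pics/lift_side.png",snapshot("side"))
im=snapshot("side")[130:350,200:470];cv2.imwrite("pics/lift.png",cv2.resize(im,(736,600)))
```

```text
0.2685507112222456 [0.704 0.155 2.524] [ 0.575 -0.227  0.154] 5.2
0.27683850545050775 [ 0.574 -0.226  0.29 ] [-0.076 -0.164 -2.504] [-0.115  0.695  0.82   1.559 -0.545  1.129  0.906] 7.0083
```

View pics/lift.png

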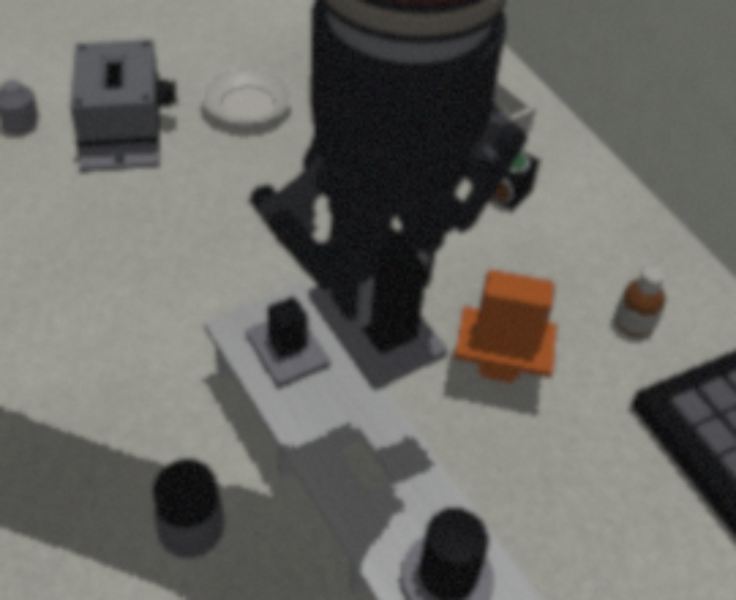

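The key is held upright and the stand place is empty; the small key at (288,330) and pin key (455,550) have not moved. I measure the flange against the TCP in the side view, then carry it to the switch.

Run:
```python
from h import *
np.set_printoptions(precision=4,suppress=True)
p=[(200+x/2.726,130+y/2.727) for x,y in((310,292),(377,386),(445,351))]
A=onz("side",p,.204); c=(A[0]+A[2])/2
print(A,c,np.linalg.norm(A[1]-A[0]),np.linalg.norm(A[2]-A[1]),np.degrees(np.arctan2(*(A[0]-A[1])[1::-1])))
P=arm.read_tool_pos(); print("side-view offset",c[:2]-P[:2])
arm.movep([*SLOT,.29],down(SA)); arm.pause(.2)
print(arm.read_tool_pos(),arm.read_joint_positions(),arm.read_time(),arm.read_ft_force())
arm.line_to([*SLOT,.20],.1);arm.pause(.2)
print(arm.read_tool_pos(),arm.read_time())
s=snapshot("side");t=snapshot("top");cv2.imwrite("pics/s_side.png",s);cv2.imwrite("pics/s_top.png",t)
im=np.hstack([cv2.resize(s[90:210,180:310],(400,369)),cv2.resize(t[160:280,160:290],(400,369))]);cv2.imwrite("pics/slot1.png",im)
```

```text
[[ 0.5486 -0.1963  0.204 ]
 [ 0.554  -0.2635  0.204 ]
 [ 0.5948 -0.2586  0.204 ]] [ 0.5717 -0.2275  0.204 ] 0.0673407814881545 0.04110798235261301 94.58678588873588
side-view offset [-0.0028 -0.001 ]
[0.5452 0.2162 0.2902] [-0.9717  0.7089  0.9933  1.6521 -0.6431  1.1415 -0.1105] 8.9417 [ 0.3306 -0.2615 -2.1019]
[0.5451 0.2175 0.2006] 10.1917
```

View pics/slot1.png

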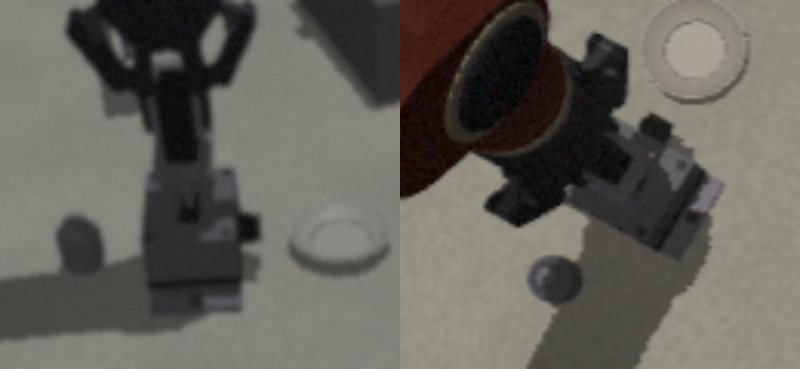

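Run:
```python
from h import *
s=cv2.imread("pics/s_side.png")
g=lambda i:np.clip(255*(i/140.)**.6,0,255).astype(np.uint8)
im=cv2.resize(g(s[125:185,215:275]),(600,600),interpolation=cv2.INTER_CUBIC)
# predicted tongue tip corners if centred on TCP, z=.066
a=np.radians(SA);ex=np.array([np.cos(a),np.sin(a)]);ey=np.array([-ex[1],ex[0]])
T=arm.read_tool_pos()[:2]
for sx,sy in((1,1),(1,-1),(-1,1),(-1,-1)):
    q=proj("side",[*(T+sx*.003*ex+sy*.012*ey),.066])[0]; print(q)
cv2.imwrite("pics/slot2.png",im)
```

```text
[242.99882017 151.40817917]
[242.86208288 157.3460288 ]
[240.53266233 151.56159012]
[240.34806268 157.50657865]
```

View pics/slot2.png

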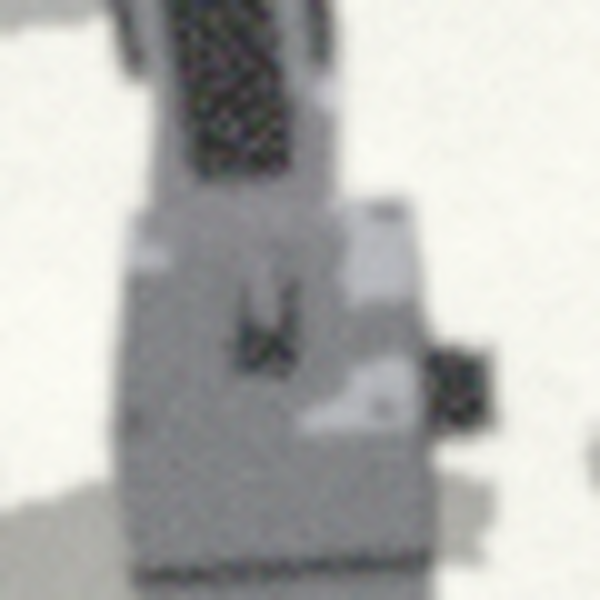

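The side view shows the tongue tip (about (241.2,157)) over the slot (centre column 241.7), so I move it 1 mm in x. Then I push down in small steps and watch the force.

Run:
```python
from h import *
np.set_printoptions(precision=4,suppress=True)
a=np.radians(SA);S=SLOT+.0012*np.array([np.cos(a),np.sin(a)])
f0=arm.read_ft_force(); print(f0)
z=.196; seated=None
while z>=.150:
    arm.line_to([*S,z],.05); f=arm.read_ft_force()-f0; p=arm.read_tool_pos()
    print(round(z,4),p,f,round(arm.read_opening(),3),round(arm.read_time(),2))
    if np.linalg.norm(f)>15: break
    z-=.008 if z>.166 else .002
s=snapshot("side")
g=lambda i:np.clip(255*(i/140.)**.6,0,255).astype(np.uint8)
cv2.imwrite("pics/in1.png",cv2.resize(g(s[100:190,200:290]),(600,600),interpolation=cv2.INTER_CUBIC))
```

```text
[-0.3189  0.454  -2.0061]
0.196 [0.5458 0.2171 0.1956] [-0.1436 -0.7876  1.0625] 0.271 10.54
0.188 [0.5456 0.2172 0.1874] [ 0.6745 -0.7153 -1.484 ] 0.271 10.85
0.18 [0.5457 0.2172 0.1795] [ 0.5188 -0.4166  0.6648] 0.27 11.16
0.172 [0.5456 0.2172 0.1715] [ 0.0522  0.2508 -0.0129] 0.276 11.47
0.164 [0.5457 0.2172 0.1635] [ 0.9762 -0.448  -0.4266] 0.272 11.78
0.162 [0.5459 0.2171 0.162 ] [ 0.5315 -0.7992 -0.2339] 0.27 12.03
0.16 [0.5458 0.2172 0.1599] [-0.4526  0.1244  0.2791] 0.272 12.28
0.158 [0.5459 0.2172 0.1578] [ 0.1511 -0.3825 -0.4782] 0.274 12.53
0.156 [0.5464 0.2171 0.1564] [ 0.6538 -0.4167  2.4228] 0.271 12.78
0.154 [0.5464 0.2171 0.1563] [-2.7686  0.1643 13.3249] 0.27 13.03
0.152 [0.5464 0.217  0.1563] [-6.3033  0.145  24.3436] 0.275 13.28
```

View pics/in1.png

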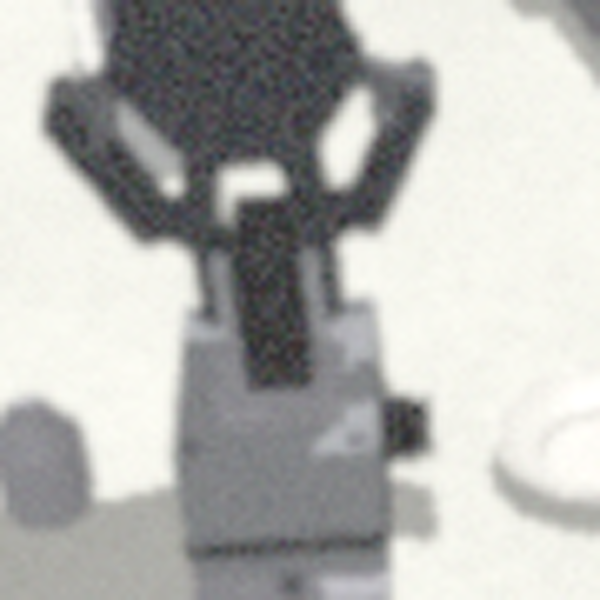

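The key stopped hard at z 0.1563 (0.156 expected) and 24 N, flange on the switch. I ease off, release, retreat upward and check.

Run:
```python
from h import *
np.set_printoptions(precision=4,suppress=True)
p=arm.read_tool_pos()
arm.line_to([p[0],p[1],.1558],.05); print(arm.read_ft_force(),arm.read_tool_pos())
arm.move_gripper(0.7); arm.pause(.2)
arm.line_to([p[0],p[1],.29],.12)
j=np.array(arm.read_joint_positions()); j[0]+=.6; arm.move_j(list(j))
arm.pause(.3); print(arm.read_ft_force(),arm.read_time(),arm.read_tool_pos(),arm.read_opening())
s=snapshot("side");t=snapshot("top");cv2.imwrite("pics/e_side.png",s);cv2.imwrite("pics/e_top.png",t)
g=lambda i:np.clip(255*(i/140.)**.6,0,255).astype(np.uint8)
cv2.imwrite("pics/end.png",np.hstack([cv2.resize(g(s[100:190,200:290]),(400,400),interpolation=cv2.INTER_CUBIC),cv2.resize(g(t[170:260,190:280]),(400,400),interpolation=cv2.INTER_CUBIC)]))
for n,im in(("side",s),("top",t)):
    d=cv2.absdiff(im,cv2.imread(f"pics/{n}0.png")).max(2)
    for k,P in(("small",(305,252) if n=="side" else (379,236)),("pin",(366,335) if n=="side" else (461,243))):
        x,y=P;print(n,k,"mean diff",d[y-14:y+14,x-14:x+14].mean())
```

```text
[-1.4508  0.6843  5.3648] [0.5468 0.2171 0.1564]
[-0.2312 -0.0599  0.7446] 17.0917 [ 0.5735 -0.1281  0.289 ] 0.6991603475385993
side small mean diff 15.86734693877551
side pin mean diff 7.17984693877551
top small mean diff 90.34311224489795
top pin mean diff 28.28061224489796
```

View pics/end.png

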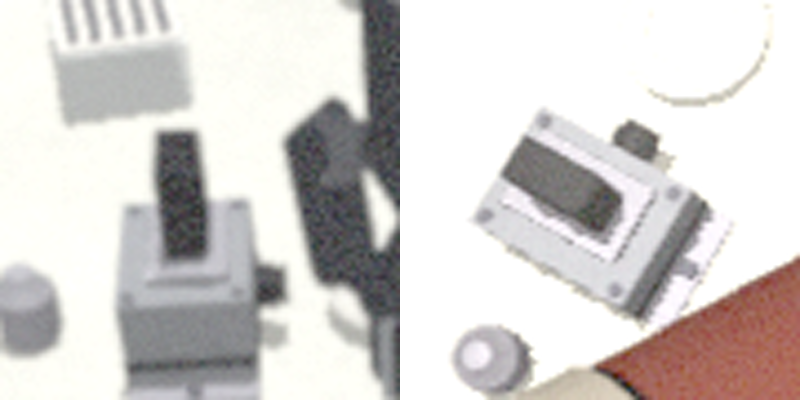

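View pics/e_side.png

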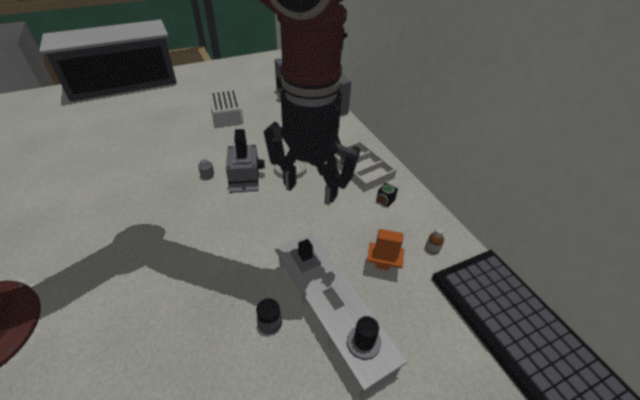

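The wide key stands upright in the switch, its flange flat on the face and square with the screws. The small key (305,252) and pin key (366,335) are at their starting pixels, and the gripper is clear of everything.

```bash
python3 -c "
from h import *
ticket.finish_job(); print(arm.read_time())"
```

```text
the job is handed in; nothing more can be done
the job is handed in; nothing more can be done
```

I lifted the wide key straight out of the middle place of the stand and pushed its tongue into the interlock slot until it stopped hard. I eased off, let go, backed away and handed the job in, at about 17 s of the 40 s allowed.

**Seating:** the key stopped at TCP height 0.1563 m, against about 0.156 m expected for fully home, with a peak push of about 24 N. In the last pictures it stands upright with its flange flat on the switch and lined up with the slot.

**Other keys:** in the last side picture the small key and the pin key are at their starting pixels, and the gripper touches nothing.

**Checks that disagreed:**
- The two cameras differed by about 2–5 mm, so I used averages. They put the top of the switch at 0.0585 m against the stated 0.062 m. The 0.062 m height fits where the key stopped.
- The picture-difference check on the two keys left in the stand told me little, because the arm and its shadow changed those areas (top view 28–90 mean difference). I judged them by eye in the side view instead.

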